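# Unlock the reagent box: roll its three thumbwheels to the code and draw the bolt

## Robot

A 6-joint arm with a two-finger parallel gripper is mounted at the origin on the work surface; the furniture and walls round the work are solid. World frame = base frame: x ahead of the robot, y to its left, z up, the work surface at z = 0. Lengths are in mm, angles in rad, forces in N, time in s.
With the tool pointing down it reaches from about 400 to 825 mm from the base axis. Payload 7 kg.
Tool frame: the origin (TCP) lies between the finger pads; the fingertips stand 22 mm ahead of it and the grasp point (between the pads) lies 3 mm ahead of it; z points along the fingers, y is the line along which they close (so a half turn about z gives the same grasp; the last joint's range is limited). The gripper opens to 85 mm and grips with 20 to 120 N. Pads are 22 mm wide; open, the fingers measure 114 mm over their backs; the gripper's body (76 mm by 85 mm) begins 54 mm behind the grasp point. The pads swing forward as they close: fully open they stand 13 mm farther back than shut.
Start: joints at [1.606, 0.359, 0.012, 0, -1.224, -0.288], TCP at [168.838, 653.52, 253.302] pointing down, gripper open.
Joint ranges: [-3.07, 3.07], [-1.43, 2.12], [-1.02, 1.25], [-3.03, 1.67], [-3.05, -0], [-3.03, 3.03]. Speed limits (rad/s): [2.39, 2.39, 3.01, 3.14, 3.14, 3.14].

## Interface

Orientations are given as a unit quaternion [x, y, z, w].
In Python, from rig import sensors, snapshot, calibration, r, models gives the robot as it stands.
- The arm moves only by the tool apply_moves, never from a script. Its argument "deltas" is one flat list of numbers, 5 for each row, row after row: the closure in counts, from 0 (fully open) to 255 (shut), then the shift along the tool's x, y, z in m, then the turn about the tool's z in degrees. In form: [claw, dx, dy, dz, yaw, claw, dx, dy, dz, yaw, ...]. A call has 1 to 5 rows; each row is the pose to reach, as a shift and turn from the pose commanded when the call began, along the tool's axes at that moment; what a row does not reach only later rows make up. A row lasts 1/12 s, in which the tool goes at most 41.7 mm and 7.16 degrees, less where a joint would pass 70% of its speed; a pose out of reach is approached as far as the arm can. A call with a gripper value outside its range is refused whole. The fingers move at their own pace and stop on an object; "force" is the grip in N (left out, the last holds). Time passes only in rows, so rows that repeat a pose let the fingers close. It gives the time, the measured TCP pose, the force, the opening and the grip force at its end, in the units of the state.
- sensors.state(): the state, without advancing time (a new reading comes with each control period).
- snapshot(name): name is "scene" or "top" or "wrist"; returns the picture (480x640x3 uint8, red, green, blue); there is no depth.
- calibration(name): a dict with "fx", "fy", "cx", "cy" (pixels), "camera_from_world" (4x4, takes a point from world to camera coordinates); the wrist camera has in their place "hand_eye" (4x4, takes a point from camera to tool coordinates, whose origin is the TCP and whose axes are the flange's). Camera axes: x right, y down, z forward; pixel columns grow to the right and rows downward; lengths in mm; the calibration is good to about 2 mm. A picture is of the moment at which its call begins: read the wrist's pose just before it. calibration takes no time and is no camera call.
- r.close_job(): hands the job in; it is judged then, once.
Trained networks look in the newest picture that a camera, given by its name, has taken for a name from the list of things; names that differ only in an ending like _2 or _b are one class to them, and where a whole thing is asked for, a point or a joint stands for the part that bears it (a point fixed in the world has none). Each returns a list of dicts, best first, with "score" (0 to 1); they miss things now and then, are a little off and sometimes report something else, mostly with a low value. They report only what shows in the picture. A call takes as long as a camera call.
- models.boxes_of(camera, target): "xyz" ([x, y, z] in mm, in the coordinates of the camera as it stood for that picture, good to about 4 mm: the middle of the surface that is visible of it).
The state is a dict: "time": time; "q": joint angles; "joint_vel": joint speeds; "tau": joint torques, N m; "position": TCP position; "orientation": TCP orientation; "ft_force": force on the tool from outside, world axes, zero at the start; "moment": the same for the moment, N m; "width": opening from 0.0 (shut) to 1.0 (fully open); "grip_force": force on a finger pad.
Only numpy, scipy, OpenCV 4.12 (cv2) and the standard library are available. Lean on these libraries where they do the work, as an engineer would, in place of code of your own. Each camera call takes 0.05 s, during which the arm holds its last target. There are 200 camera calls.

## Task

Unlock the reagent box: roll its dotted thumbwheels until the red wheel shows 2, the yellow wheel 5 and the blue wheel 3, each number centred straight up, touching only one wheel at a time. Only when the whole code stands, slide the bolt on the box fully to its right, out of its keeper, and leave the code showing. Leave the bottles, flask and vial standing where they are.

Things in the scene. Friction and masses are not known exactly. Their poses are not given: they have to be found in the camera images.
- lockbox: white-and-grey reagent box, 150 (x) x 210 (y) x 50 mm high, fixed; origin at the centre of its underside, z up, x to its hinged back, -x its front, +y its left. Its flat deck (z = 50 mm) carries three thumbwheels in a row (54 mm pitch along its y, 30 mm behind its centre) and, in front of them, a sliding bolt.
- red_unit: cartridge of the red thumbwheel, fixed on the deck (any order left to right), axes as the lockbox; origin on the deck under the wheel. Wheel: plain round disc, radius 40, 20 wide along y, axle along y 14 mm above this origin; its top is 104 mm above the bench. 34 mm free between neighbouring wheels, but for axle bearings up to 21 mm above the deck.
- red_wheel (a joint): angle of the red wheel, rad; endless both ways; grows as its top rolls to the lockbox's +x (back). Six faces round the rim, 60 degrees each, show 1 to 6 white dots like a die. At 0 the 1 is straight up, at pi/3 the 2, at 2pi/3 the 3 and so on; whole turns do not matter. Stays where it is left; 0.05 N m friction. A pinched wheel slips about a fifth of the stroke on the pads: check.
- red_code (a point): centre of the 2-dot face on the rim of the red wheel (moves with the wheel)
- red_top (a point): fixed point at the very top of the red wheel, where the wanted face must stand
- yellow_unit: cartridge of the yellow thumbwheel, fixed on the deck (any order left to right), axes as the lockbox; origin on the deck under the wheel. Wheel: plain round disc, radius 40, 20 wide along y, axle along y 14 mm above this origin; its top is 104 mm above the bench. 34 mm free between neighbouring wheels, but for axle bearings up to 21 mm above the deck.
- yellow_wheel (a joint): angle of the yellow wheel, rad; endless both ways; grows as its top rolls to the lockbox's +x (back). Six faces round the rim, 60 degrees each, show 1 to 6 black dots like a die. At 0 the 1 is straight up, at pi/3 the 2, at 2pi/3 the 3 and so on; whole turns do not matter. Stays where it is left; 0.05 N m friction. A pinched wheel slips about a fifth of the stroke on the pads: check.
- yellow_code (a point): centre of the 5-dot face on the rim of the yellow wheel (moves with the wheel)
- yellow_top (a point): fixed point at the very top of the yellow wheel, where the wanted face must stand
- blue_unit: cartridge of the blue thumbwheel, fixed on the deck (any order left to right), axes as the lockbox; origin on the deck under the wheel. Wheel: plain round disc, radius 40, 20 wide along y, axle along y 14 mm above this origin; its top is 104 mm above the bench. 34 mm free between neighbouring wheels, but for axle bearings up to 21 mm above the deck.
- blue_wheel (a joint): angle of the blue wheel, rad; endless both ways; grows as its top rolls to the lockbox's +x (back). Six faces round the rim, 60 degrees each, show 1 to 6 white dots like a die. At 0 the 1 is straight up, at pi/3 the 2, at 2pi/3 the 3 and so on; whole turns do not matter. Stays where it is left; 0.05 N m friction. A pinched wheel slips about a fifth of the stroke on the pads: check.
- blue_code (a point): centre of the 3-dot face on the rim of the blue wheel (moves with the wheel)
- blue_top (a point): fixed point at the very top of the blue wheel, where the wanted face must stand
- bolt (a joint): travel of the bolt, m: 0 shut (shot into the dark steel keeper, a block 16 mm high whose face is 25 mm left of the shut knob's axis), 0.040 fully drawn; slides towards the lockbox's -y (right), stays where it is left, about 1.2 N of friction
- bolt_knob (a point): upright black knob of the bolt, 16 mm diameter from 23 to 37 mm above the deck, top 38 mm above the deck (89 mm above the bench); this point is on its axis 30 mm above the deck. It runs 50 mm in front of the lockbox's centre (80 mm in front of the wheel axles).
- wash_bottle: bystander, loose: white wash bottle with red cap and bent spout, 101x60x197 mm, at the left or right of the lockbox; origin at the centre of its foot
- conical_flask: bystander, loose: glass conical flask, 64 mm wide, 105 mm high, at the left or right of the lockbox; origin at the centre of its foot
- iodine: bystander, loose: brown bottle with black cap, 40 mm wide, 92 mm high, in front of the lockbox; origin at the centre of its foot
- stain_blue: bystander, loose: blue bottle with white cap, 34 mm wide, 82 mm high, in front of the lockbox; origin at the centre of its foot
- dropper_vial: bystander, loose: small white dropper vial, 18 mm wide, 42 mm high, standing on the deck, beside one end of the bolt; origin at the centre of its foot
- immersion_oil: bystander, loose: yellow bottle with black cap, 26 mm wide, 60 mm high, standing on the deck, beside one end of the bolt; origin at the centre of its foot

How it is judged:
By the outcome, as a careful person would: the job done as asked, in the order asked, and still so for the second after the job is handed in, with the robot touching nothing.
It also fails if it takes over 72 s, if anything falls off the work surface, if the arm or the gripper's body presses on something with over 40 N, if the wrist force passes 120 N, or if a joint passes its speed limit or range.

## Working session

There is one attempt and no reset: what is moved stays moved. The work goes in short steps, Python scripts to look and compute and a tool call to move; the robot and the scene stay as the last step left them, time stands still between calls to the robot, and variables do not carry over. Pictures are saved under pics/ and viewed, at most 10 in all, crops included, and the job is handed in when it is done.

Besides the shell and the picture viewer there is one more tool, called after ">>>" as name(argument=value, ...), one argument or row to a line, values as JSON. apply_moves: Moves the arm, as the interface text tells. Its arguments: {"type":"object","properties":{"deltas":{"type":"array"},"force":{"type":"number"}},"required":["deltas"]}

```bash
ls; mkdir -p pics; cat > h.py <<'E'
import numpy as np, cv2
from rig import sensors, snapshot, calibration, r, models
from scipy.spatial.transform import Rotation as R
def T_wc(cam, s=None):
    c=calibration(cam)
    if cam!='wrist': return np.linalg.inv(np.array(c['camera_from_world']))
    s=s or sensors.state(); T=np.eye(4); T[:3,:3]=R.from_quat(s['orientation']).as_matrix(); T[:3,3]=s['position']
    return T@np.array(c['hand_eye'])
def w(cam,p,s=None): return (T_wc(cam,s)@np.r_[p,1])[:3]
def px(cam,P,s=None):
    c=calibration(cam); q=(np.linalg.inv(T_wc(cam,s))@np.r_[P,1])[:3]
    return c['fx']*q[0]/q[2]+c['cx'], c['fy']*q[1]/q[2]+c['cy']
def plane(cam,u,v,z,s=None):
    c=calibration(cam);T=T_wc(cam,s); d=T[:3,:3]@np.array([(u-c['cx'])/c['fx'],(v-c['cy'])/c['fy'],1]); o=T[:3,3]
    return o+d*(z-o[2])/d[2]
def save(n,im): cv2.imwrite('pics/'+n+'.png',im[...,::-1])
E
python3 - <<'E'
from h import *
s=sensors.state();print({k:np.round(v,3) for k,v in s.items()})
for c in('top','scene'):
    im=snapshot(c);save(c+'0',im)
    for n in ['lockbox','red_unit','yellow_unit','blue_unit','bolt_knob','dropper_vial','immersion_oil','wash_bottle','conical_flask','iodine','stain_blue']:
        d=models.boxes_of(c,n)
        print(c,n,[(np.round(w(c,x['xyz'])),round(x['score'],2)) for x in d[:2]])
    print(T_wc(c)[:3,3])
E
```

```text
pics
{'time': np.float64(0.0), 'q': array([ 1.606,  0.359,  0.011, -0.   , -1.224, -0.288]), 'joint_vel': array([ 0.001,  0.001,  0.002,  0.001, -0.001, -0.   ]), 'tau': array([-1.0000e-03, -5.8331e+01,  2.9342e+01,  6.9370e+00, -6.0000e-03,
       -0.0000e+00]), 'position': array([168.734, 653.085, 252.348]), 'orientation': array([ 0.992, -0.126, -0.   ,  0.001]), 'ft_force': array([-0.928, -0.268, -0.612]), 'moment': array([ 0.013, -0.003,  0.002]), 'grip_force': np.float64(0.0), 'width': np.float64(1.001)}
top lockbox [(array([431., 348.,  48.]), 0.92)]
top red_unit [(array([496., 406.,  56.]), 0.7), (array([418., 365.,  57.]), 0.62)]
top yellow_unit [(array([489., 348.,  51.]), 0.96)]
top blue_unit [(array([495., 300.,  53.]), 0.66)]
top bolt_knob [(array([451., 504., 122.]), 0.68), (array([418., 363.,  57.]), 0.51)]
top dropper_vial []
top immersion_oil [(array([490., 401.,  55.]), 0.66), (array([416., 432.,  96.]), 0.51)]
top wash_bottle [(array([448., 505., 118.]), 0.68)]
top conical_flask [(array([444., 200.,  36.]), 0.96)]
top iodine [(array([330., 390.,  66.]), 0.69), (arra
[... 183 characters left out ...]
., 325.,  51.]), 0.97)]
scene red_unit [(array([481., 395.,  72.]), 0.57)]
scene yellow_unit [(array([477., 345.,  76.]), 0.76)]
scene blue_unit [(array([481., 288.,  74.]), 0.82), (array([489., 344.,  85.]), 0.64)]
scene bolt_knob [(array([418., 364.,  63.]), 0.62), (array([411., 427.,  82.]), 0.57)]
scene dropper_vial [(array([412., 278.,  71.]), 0.64)]
scene immersion_oil [(array([411., 427.,  82.]), 0.81)]
scene wash_bottle [(array([446., 504., 103.]), 0.81)]
scene conical_flask [(array([436., 193.,  45.]), 0.82)]
scene iodine [(array([327., 384.,  50.]), 0.73)]
scene stain_blue [(array([336., 297.,  49.]), 0.93), (array([489., 398.,  81.]), 0.7)]
[-88.33940117  -4.51670923 676.8914188 ]
```

View pictures.

View pics/top0.png

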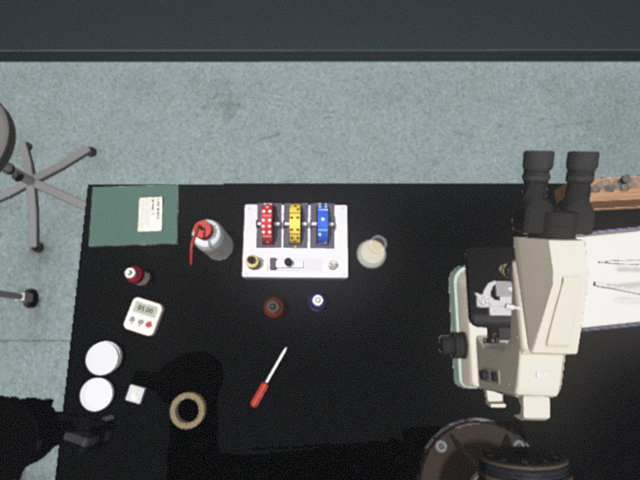

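View pics/scene0.png

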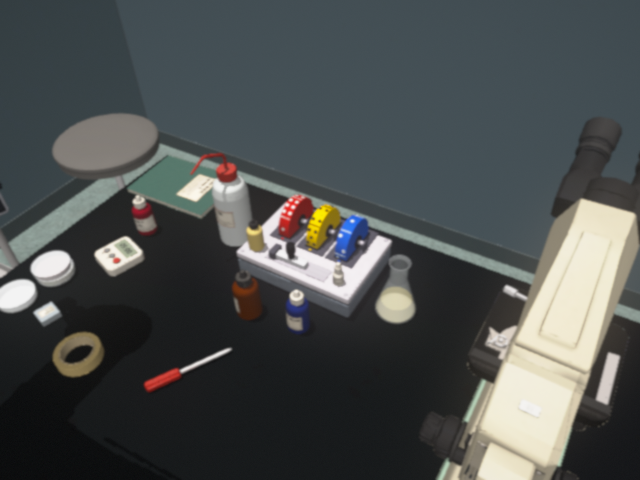

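```bash
python3 - <<'E'
from h import *
im=cv2.imread('pics/top0.png')
m=(im.min(2)>170).astype(np.uint8); m[:, :235]=0;m[:,355:]=0;m[:198]=0;m[285:]=0
m=cv2.morphologyEx(m,cv2.MORPH_CLOSE,np.ones((9,9)))
m=cv2.morphologyEx(m,cv2.MORPH_OPEN,np.ones((5,5)))
c=max(cv2.findContours(m,0,2)[0],key=cv2.contourArea)
rc=cv2.minAreaRect(c);b=cv2.boxPoints(rc);print(rc)
P=[plane('top',u,v,50)[:2] for u,v in b];print(np.round(P,1),np.mean(P,0))
for i in range(4):
  d=P[i]-P[i-1];print(np.linalg.norm(d),np.degrees(np.arctan2(d[1],d[0])))
for n,(u,v),z in[('knob',(289,263),89),('red',(266,224),104),('yel',(295,223),104),('blu',(323,223),104)]:print(n,plane('top',u,v,z))
print(np.round(calibration('wrist')['hand_eye'],2),calibration('wrist')['fx'])
q=sensors.state()['orientation'];print(np.round(R.from_quat(q).as_matrix(),3))
E
```

```text
((294.9030456542969, 240.77203369140625), (105.12399291992188, 72.87351989746094), 0.7638984322547913)
[[393.6 457.7]
 [543.8 460.6]
 [540.6 245.6]
 [390.6 250.2]] [467.16913758 353.52527663]
207.49390671072382 89.1558087161096
150.21378092602902 1.110830828204582
215.05977334047918 -90.85006189539843
150.12416033118745 178.22401967784876
knob [413.79594509 362.84575551  89.        ]
red [486.34589449 406.4664336  104.        ]
yel [488.2533095  351.41850271 104.        ]
blu [488.19892267 298.21301139 104.        ]
[[  -0.     -0.95   -0.3    77.16]
 [   1.     -0.     -0.     -1.77]
 [   0.     -0.3     0.95 -121.06]
 [   0.      0.      0.      1.  ]] 362.7651569590691
[[ 0.968 -0.25   0.   ]
 [-0.25  -0.968 -0.   ]
 [ 0.    -0.    -1.   ]]
```

>>> apply_moves(
  deltas=[130, 0.036, 0.019, 0, 0, 130, 0.072, 0.038, 0, 0, 130, 0.108, 0.057, 0, 0, 130, 0.144, 0.076, 0, 0, 130, 0.18, 0.095, 0, 0],
)

```text
time: 1.62
position: [320.3, 515.1, 253.5]
orientation: [0.992, -0.126, 0.0, -0.0]
ft_force: [1.0, 0.1, 0.2]
width: 0.494
grip_force: 0.0
```

>>> apply_moves(
  deltas=[130, 0.036, 0.019, 0, 0, 130, 0.072, 0.038, 0, 0, 130, 0.108, 0.057, 0, 0, 130, 0.144, 0.076, 0, 0, 130, 0.18, 0.095, 0, 0],
)

```text
time: 2.03
position: [471.0, 378.0, 253.7]
orientation: [0.992, -0.126, 0.0, -0.0]
ft_force: [0.8, -0.2, 0.3]
width: 0.488
grip_force: 0.0
```

>>> apply_moves(
  deltas=[130, 0.03, 0.02, 0, -5, 130, 0.03, 0.02, 0, -10, 130, 0.03, 0.02, 0, -15.5, 130, 0.03, 0.02, 0, -15.5],
)

```text
time: 2.37
position: [494.6, 351.8, 253.3]
orientation: [1.0, 0.01, 0.0, 0.0]
ft_force: [-0.1, -0.7, -0.7]
width: 0.488
grip_force: 0.0
```

```bash
python3 - <<'E'
from h import *
s=sensors.state();im=snapshot('wrist');save('w1',im)
print(s['time'],s['position'],R.from_quat(s['orientation']).as_matrix().round(3),s['width'])
for n in ['red_unit','yellow_unit','blue_unit','bolt_knob','dropper_vial','immersion_oil','lockbox']:
    d=models.boxes_of('wrist',n)
    print(n,[(np.round(w('wrist',x['xyz'],s)),round(x['score'],2),np.round(px('wrist',w('wrist',x['xyz'],s),s))) for x in d[:2]])
E
```

```text
2.3667 [494.56346999 351.80644223 253.29344635] [[ 1.    0.02  0.  ]
 [ 0.02 -1.   -0.  ]
 [ 0.    0.   -1.  ]] 0.48772381536901277
red_unit [(array([511., 404.,  71.]), 0.61, array([255., 193.]))]
yellow_unit [(array([504., 355.,  52.]), 0.9, array([313., 198.]))]
blue_unit [(array([509., 307.,  67.]), 0.71, array([369., 197.])), (array([509., 354.,  52.]), 0.18, array([314., 193.]))]
bolt_knob [(array([424., 368.,  57.]), 0.96, array([299., 281.])), (array([343., 390.,  61.]), 0.34, array([276., 355.]))]
dropper_vial [(array([421., 283.,  69.]), 0.53, array([389., 291.])), (array([432., 429.,  89.]), 0.49, array([226., 287.]))]
immersion_oil [(array([431., 429.,  90.]), 0.95, array([226., 288.]))]
lockbox [(array([440., 353.,  52.]), 0.59, array([314., 263.]))]
```

View pics/w1.png

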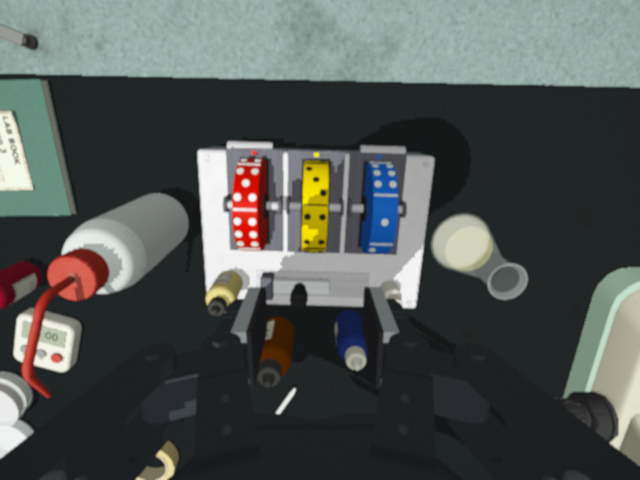

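```bash
cat >> h.py <<'E'
def yhat(a=1.1): a=np.radians(a); return np.array([np.cos(a),np.sin(a),0]),np.array([-np.sin(a),np.cos(a),0])
def unwrap(im,cam,C,s,A=100,N=400):
    # C: axle centre (world); columns: y +14..-14 ; rows: phi +A..-A (back at the top of the picture)
    ex,ey=yhat(); out=np.zeros((N,112,3),np.uint8); mu=np.zeros((N,112),np.float32); mv=mu.copy()
    for i,ph in enumerate(np.radians(np.linspace(A,-A,N))):
        for j,t in enumerate(np.linspace(14,-14,112)):
            mu[i,j],mv[i,j]=px(cam,C+ex*40*np.sin(ph)+ey*t+np.r_[0,0,40*np.cos(ph)],s)
    return cv2.remap(im,mu,mv,cv2.INTER_CUBIC)
E
python3 - <<'E'
from h import *
s=sensors.state();im=cv2.imread('pics/w1.png')[...,::-1]
for u,v in[(200,150),(434,155),(418,306),(207,300)]:print(plane('wrist',u,v,50,s))
hsv=cv2.cvtColor(im,cv2.COLOR_RGB2HSV)
roi=np.zeros((480,640),bool);roi[148:260,225:410]=1
for n,l,h in[('r',170,180),('y',22,35),('b',100,120)]:
    m=roi&(hsv[...,0]>=l)&(hsv[...,0]<=h)&(hsv[...,1]>120)&(hsv[...,2]>60)
    v,u=np.nonzero(m);print(n,m.sum(),u.min(),u.max(),v.min(),v.max())
E
```

```text
[543.94349487 455.99995501  50.        ]
[542.82797024 251.02267248  50.        ]
[394.54532652 250.00011745  50.        ]
[397.89594965 460.68509191  50.        ]
r 62 231 266 151 245
y 2378 301 329 152 251
b 2424 360 398 155 252
```

```bash
cat >> h.py <<'E'
C0=np.array([498.5,354.5,64.]) # yellow axle
def Cw(n): return C0+yhat()[1]*{'r':54,'y':0,'b':-54}[n]
def sheet(im,s,name,cam='wrist'):
    o=[]
    for n in 'ryb':
        u=unwrap(im,cam,Cw(n),s).copy()
        for d in range(-90,91,30):
            i=int((100-d)/200*399); cv2.putText(u,str(d),(0,i+4),0,.35,(0,255,0),1); u[i,-10:]=[0,255,0]
        o.append(u)
    o=np.hstack(o); x0=[px(cam,Cw(n)+[0,0,40],s) for n in 'ryb']
    us=[p[0] for p in x0];vs=[p[1] for p in x0]
    a,b=int(min(us))-25,int(max(us))+25;c,d=int(min(vs))-65,int(max(vs))+75
    crop=im[max(c,0):d,a:b]; k=400/crop.shape[0]
    crop=cv2.resize(crop,None,fx=min(k,440/crop.shape[1]),fy=min(k,440/crop.shape[1]),interpolation=2)
    H=400; z=np.zeros((H,crop.shape[1],3),np.uint8); z[:crop.shape[0]]=crop[:H]
    save(name,np.hstack([o,z]))
E
python3 - <<'E'
from h import *
s=sensors.state();im=cv2.imread('pics/w1.png')[...,::-1]
sheet(im,s,'u1')
E
```

```text
Traceback (most recent call last):
  File "h.py", line 30, in sheet
    u=unwrap(im,cam,Cw(n),s).copy()
      ~~~~~~^^^^^^^^^^^^^^^^
  File "h.py", line 23, in unwrap
    mu[i,j],mv[i,j]=px(cam,C+ex*40*np.sin(ph)+ey*t+np.r_[0,0,40*np.cos(ph)],s)
                    ~~^^^^^^^^^^^^^^^^^^^^^^^^^^^^^^^^^^^^^^^^^^^^^^^^^^^^^^^^
  File "h.py", line 11, in px
    c=calibration(cam); q=(np.linalg.inv(T_wc(cam,s))@np.r_[P,1])[:3]
                                         ~~~~^^^^^^^
  File "h.py", line 5, in T_wc
    c=calibration(cam)
ValueError: time passes only in moves, steps and waits
```

Cache the calibration.

```bash
sed -i 's/^def T_wc/import functools\ncalibration=functools.lru_cache(None)(calibration)\ndef T_wc/' h.py
python3 - <<'E'
from h import *
s=sensors.state();im=cv2.imread('pics/w1.png')[...,::-1]
sheet(im,s,'u1')
E
```

```text
(no output)
```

View pics/u1.png

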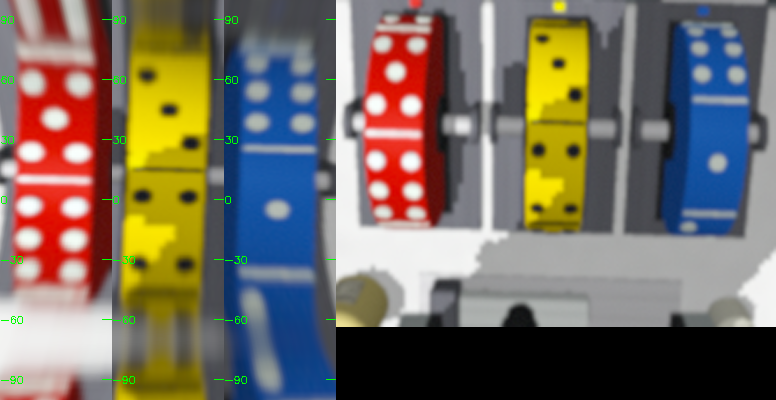

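>>> apply_moves(
  deltas=[130, -0.018, -0.003, 0.03, 0, 130, -0.018, -0.003, 0.07, 0, 130, -0.018, -0.003, 0.11, 0, 130, -0.018, -0.003, 0.14, 0, 130, -0.018, -0.003, 0.156, 0],
  force=30,
)

```text
time: 3.18
position: [474.1, 353.9, 93.4]
orientation: [1.0, 0.009, -0.002, 0.002]
ft_force: [-0.8, -0.1, 0.1]
width: 0.489
grip_force: 0.0
```

>>> apply_moves(
  deltas=[255, 0, 0, 0, 0, 255, 0, 0, 0, 0, 255, 0, 0, 0, 0, 255, 0, 0, 0, 0],
)

```text
time: 3.52
position: [474.9, 352.4, 96.2]
orientation: [1.0, 0.008, -0.002, 0.002]
ft_force: [5.7, -6.5, -17.4]
width: 0.226
grip_force: 32.0
```

>>> apply_moves(
  deltas=[255, 0.012, 0, 0, 0, 255, 0.024, 0, 0, 0, 255, 0.036, 0, 0, 0, 255, 0.046, 0, 0, 0, 255, 0.046, 0, 0, 0],
)

```text
time: 3.93
position: [517.4, 352.0, 95.5]
orientation: [1.0, 0.007, -0.005, 0.004]
ft_force: [-14.2, -6.5, -5.6]
width: 0.229
grip_force: 36.2
```

>>> apply_moves(
  deltas=[130, 0, 0, 0, 0, 130, 0, 0, 0, 0, 130, 0, 0, 0, 0, 130, 0, 0, -0.04, 0, 130, 0, 0, -0.08, 0],
)

```text
time: 4.35
position: [521.4, 355.7, 177.4]
orientation: [1.0, 0.009, -0.001, 0.001]
ft_force: [0.5, 0.9, 0.6]
width: 0.494
grip_force: 0.0
```

>>> apply_moves(
  deltas=[130, -0.024, 0, -0.03, 0, 130, -0.024, 0, -0.06, 0, 130, -0.024, 0, -0.07, 0, 130, -0.024, 0, -0.07, 0],
)

```text
time: 4.68
position: [499.3, 357.5, 253.0]
orientation: [1.0, 0.009, 0.003, -0.003]
ft_force: [-0.1, 0.2, -0.9]
width: 0.489
grip_force: 0.0
```

```bash
python3 - <<'E'
from h import *
s=sensors.state();im=snapshot('wrist')
print(s['time'],s['position'])
sheet(im,s,'u2')
E
```

```text
4.6833 [499.31896042 357.49624221 253.0177084 ]
```

View pics/u2.png

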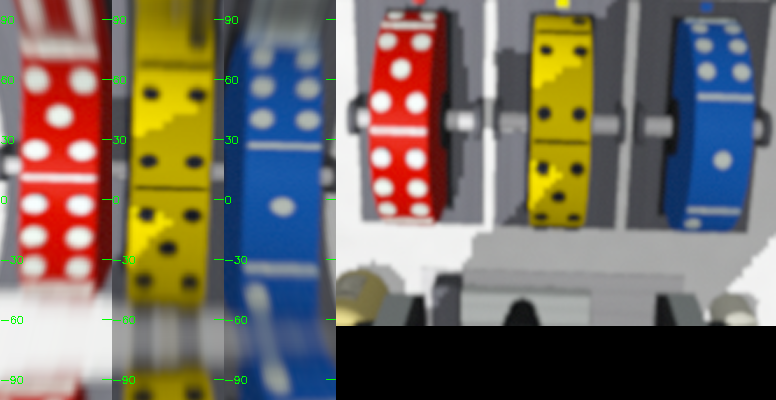

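>>> apply_moves(
  deltas=[130, -0.008, 0.002, 0.03, 0, 130, -0.008, 0.002, 0.07, 0, 130, -0.008, 0.002, 0.11, 0, 130, -0.008, 0.002, 0.14, 0, 130, -0.008, 0.002, 0.156, 0],
  force=30,
)

```text
time: 5.15
position: [488.6, 351.7, 87.7]
orientation: [1.0, 0.009, -0.002, 0.002]
ft_force: [-37.1, -15.3, 127.1]
width: 0.49
grip_force: 65.4
```

>>> apply_moves(
  deltas=[255, 0, 0, 0, 0, 255, 0, 0, 0, 0, 255, 0, 0, 0, 0, 255, 0.008, 0, 0, 0, 255, 0.016, 0, 0, 0],
)

```text
time: 5.57
position: [502.2, 351.9, 89.8]
orientation: [1.0, 0.008, -0.004, 0.002]
ft_force: [-17.1, 0.5, 4.2]
width: 0.23
grip_force: 29.1
```

>>> apply_moves(
  deltas=[255, 0, 0, 0, 0, 130, 0, 0, 0, 0, 130, 0, 0, 0, 0, 130, 0, 0, 0, 0, 130, 0, 0, -0.04, 0],
)

```text
time: 5.98
position: [502.6, 350.9, 123.0]
orientation: [1.0, 0.008, -0.005, 0.004]
ft_force: [0.2, 0.6, -0.9]
width: 0.485
grip_force: 0.0
```

>>> apply_moves(
  deltas=[130, -0.008, 0, -0.04, 0, 130, -0.008, 0, -0.08, 0, 130, -0.008, 0, -0.115, 0, 130, -0.008, 0, -0.115, 0, 130, -0.008, 0, -0.115, 0],
)

```text
time: 6.4
position: [499.2, 355.3, 249.5]
orientation: [1.0, 0.009, 0.002, -0.003]
ft_force: [-0.8, -0.3, -1.2]
width: 0.489
grip_force: 0.0
```

```bash
cat >> h.py <<'E'
def lines(im,s,n):
    u=unwrap(im,'wrist',Cw(n),s)[:,25:85].astype(float)
    if n=='y': f=(u.max(2)<130).mean(1)*1.
    else: f=(u.min(2)>110).mean(1)*1.
    g=cv2.GaussianBlur(f.reshape(-1,1),(1,9),1.5).ravel()
    ph=np.linspace(100,-100,400)
    return [(round(ph[i]),round(g[i],2)) for i in range(1,399) if g[i]>.6 and g[i]==g[max(0,i-12):i+13].max() and -50<ph[i]<80]
def sil(im,n):
    # axle centre x in the wrist frame from the silhouette
    h=cv2.cvtColor(im,cv2.COLOR_RGB2HSV); return h
E
python3 - <<'E'
from h import *
s=sensors.state();im=snapshot('wrist');save('w3',im)
print(s['time'],s['position'],s['orientation'])
for n in 'ryb':print(n,lines(im,s,n))
im1=cv2.imread('pics/w1.png')[...,::-1]
print('ang of tangents, yellow, im1')
c=calibration('wrist');he=np.array(c['hand_eye'])
# im1 pose
pos=np.array([494.6,351.8,253.3]);Cam=pos+[he[0,3],0,-he[2,3]]
for v in (152,251): 
    d=he[:3,:3]@np.array([(315-c['cx'])/c['fx'],(v-c['cy'])/c['fy'],1]); print(np.degrees(np.arctan2(d[0],d[2])))
t=np.radians(np.mean([np.degrees(np.arctan2(*(he[:3,:3]@np.array([0,(v-c['cy'])/c['fy'],1]))[[0,2]])) for v in(152,251)]))
print('axle x',Cam[0]+np.tan(t)*(Cam[2]-64),Cam)
sheet(im,s,'u3')
E
```

```text
6.4 [499.20499986 355.30954119 249.54532669] [ 0.99995242  0.00903323  0.00240131 -0.00279251]
r [(79, np.float64(1.0)), (78, np.float64(1.0)), (78, np.float64(1.0)), (77, np.float64(1.0)), (77, np.float64(1.0)), (76, np.float64(1.0)), (76, np.float64(1.0)), (75, np.float64(1.0)), (75, np.float64(1.0)), (74, np.float64(1.0)), (74, np.float64(1.0)), (60, np.float64(0.64)), (25, np.float64(0.69)), (11, np.float64(1.0)), (-2, np.float64(0.7)), (-18, np.float64(0.68)), (-43, np.float64(1.0)), (-43, np.float64(1.0)), (-44, np.float64(1.0)), (-44, np.float64(1.0)), (-45, np.float64(1.0)), (-45, np.float64(1.0)), (-46, np.float64(1.0)), (-46, np.float64(1.0)), (-47, np.float64(1.0)), (-47, np.float64(1.0)), (-48, np.float64(1.0)), (-48, np.float64(1.0)), (-49, np.float64(1.0)), (-49, np.float64(1.0)), (-50, np.float64(1.0))]
y [(-38, np.float64(1.0))]
b [(27, np.float64(0.96)), (-34, np.float64(1.0))]
ang of tangents, yellow, im1
-4.837846123873368
-20.25814657996136
axle x 503.15602532587707 [572.23164502 351.8        374.35342592]
```

View pics/u3.png

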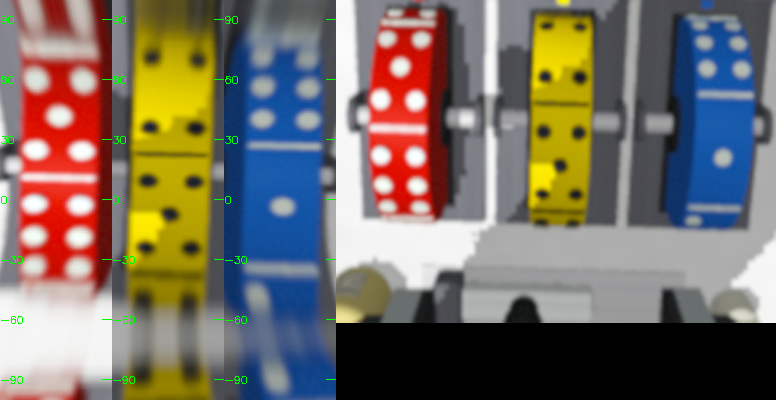

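```bash
python3 - <<'E'
from h import *
im=cv2.imread('pics/w3.png'); s=sensors.state()
g=im.mean(2)
for y in (354.5+27-8,354.5+20,354.5-20,354.5-35,354.5+35):
    u=int(px('wrist',[498,y,66],s)[0]); vs=np.arange(170,245)
    print(y,u,[int(x) for x in g[180:235,u]])
print([ (x,round(px('wrist',[x,354.5,68],s)[1],1)) for x in (494,496,498,500,502)])
# silhouette of yellow / blue wheels
h=cv2.cvtColor(im,cv2.COLOR_BGR2HSV)
for n,l,hh in(('y',22,35),('b',100,120)):
    uc=int(px('wrist',Cw(n)+[0,0,40],s)[0]); 
    for k in(-6,0,6):
        col=(h[:,uc+k,0]>=l)&(h[:,uc+k,0]<=hh)&(h[:,uc+k,1]>110)
        v=np.nonzero(col[140:270])[0]+140; print(n,k,v.min(),v.max(),np.nonzero(np.diff(v)>1)[0],v[:12])
c=calibration('wrist');T=T_wc('wrist',s);rot=T[:3,:3];o=T[:3,3]
def ang(v): d=rot@np.array([0,(v-c['cy'])/c['fy'],1]); return np.arctan2(d[0],-d[2])
for a,b in((158,251),(157,251),(159,250)): 
    t=(ang(a)+ang(b))/2; print(a,b,np.degrees(ang(a)-ang(b))/2,np.degrees(np.arcsin(40/np.hypot(o[0]-498,o[2]-64))),o[0]+np.tan(t)*(o[2]-64))
E
```

```text
373.5 295 [135, 134, 129, 111, 89, 78, 76, 76, 77, 78, 76, 78, 77, 76, 77, 77, 76, 76, 76, 81, 88, 93, 88, 75, 66, 63, 61, 63, 73, 95, 119, 136, 145, 150, 150, 152, 159, 153, 131, 121, 122, 125, 128, 130, 130, 130, 130, 130, 129, 130, 130, 129, 131, 131, 129]
374.5 294 [137, 136, 130, 115, 94, 84, 82, 84, 84, 83, 83, 84, 83, 84, 84, 84, 83, 84, 85, 92, 109, 118, 109, 84, 63, 57, 58, 60, 68, 81, 97, 110, 116, 123, 123, 123, 126, 120, 107, 103, 106, 114, 124, 130, 132, 132, 131, 131, 131, 131, 130, 130, 129, 129, 129]
334.5 340 [77, 77, 77, 77, 78, 76, 76, 78, 77, 78, 77, 77, 77, 77, 78, 76, 77, 79, 77, 77, 78, 77, 76, 76, 77, 76, 77, 77, 77, 80, 96, 121, 141, 153, 160, 159, 152, 141, 121, 96, 81, 77, 77, 77, 77, 77, 76, 77, 78, 76, 76, 76, 76, 78, 77]
319.5 358 [78, 78, 79, 78, 78, 78, 78, 78, 77, 77, 78, 77, 77, 77, 77, 78, 78, 77, 78, 77, 77, 77, 77, 77, 77, 77, 77, 76, 76, 77, 86, 109, 130, 143, 150, 152, 148, 140, 127, 106, 85, 77, 77, 77, 78, 77, 78, 77, 77, 78, 78, 78, 77, 78, 78]
389.5 276 [76, 77, 77, 76, 76, 77, 76, 76, 78, 77, 78, 78, 78, 77, 77, 77, 78, 78, 78, 78, 77, 79, 
[... 191 characters left out ...]
), (498, np.float64(215.2)), (500, np.float64(213.0)), (502, np.float64(210.7))]
y -6 168 257 [49 74] [168 169 170 171 172 173 174 175 176 177 178 179]
y 0 167 259 [] [167 168 169 170 171 172 173 174 175 176 177 178]
y 6 160 259 [3] [160 161 162 163 167 168 169 170 171 172 173 174]
b -6 162 260 [ 3  5  9 15 61] [162 163 164 165 175 176 184 185 186 187 195 196]
b 0 172 260 [28 50 67] [172 173 174 175 176 177 178 179 180 181 182 183]
b 6 176 260 [ 2 20 43 61] [176 177 178 183 184 185 186 187 188 189 190 191]
158 251 7.256868082161731 7.311303462091079 506.00312413746167
157 251 7.332468496367715 7.311303462091079 506.42590042103797
159 250 7.102386389856957 7.311303462091079 506.02054081421124
```

>>> apply_moves(
  deltas=[130, -0.003, 0, 0.03, 0, 130, -0.003, 0, 0.065, 0, 130, -0.003, 0, 0.1, 0, 130, -0.003, 0, 0.125, 0, 130, -0.003, 0, 0.14, 0],
  force=25,
)

```text
time: 6.87
position: [493.2, 351.8, 101.3]
orientation: [1.0, 0.009, -0.002, 0.002]
ft_force: [-0.3, -0.2, -0.2]
width: 0.49
grip_force: 0.0
```

>>> apply_moves(
  deltas=[130, 0, 0, 0.006, 0, 130, 0, 0, 0.008, 0, 255, 0, 0, 0.008, 0, 255, 0, 0, 0.008, 0, 255, 0, 0, 0.008, 0],
)

```text
time: 7.28
position: [495.0, 352.1, 99.0]
orientation: [1.0, 0.008, -0.0, 0.001]
ft_force: [2.9, -5.8, -2.1]
width: 0.233
grip_force: 26.2
```

>>> apply_moves(
  deltas=[255, 0, 0, 0, 0, 255, 0.003, 0, 0, 0, 255, 0.006, 0, 0, 0, 255, 0.006, 0, 0, 0, 255, 0.006, 0, 0, 0],
)

```text
time: 7.7
position: [498.9, 352.0, 98.8]
orientation: [1.0, 0.008, -0.002, 0.001]
ft_force: [-7.5, -4.1, 2.7]
width: 0.231
grip_force: 25.8
```

>>> apply_moves(
  deltas=[130, 0, 0, 0, 0, 130, 0, 0, 0, 0, 130, 0, 0, 0, 0, 130, -0.003, 0, -0.03, 0, 130, -0.003, 0, -0.07, 0],
)

```text
time: 8.12
position: [496.4, 352.4, 166.1]
orientation: [1.0, 0.009, -0.002, 0.002]
ft_force: [0.3, 0.6, -0.2]
width: 0.486
grip_force: 0.0
```

>>> apply_moves(
  deltas=[130, 0, 0, -0.03, 0, 130, 0, 0, -0.06, 0, 130, 0, 0, -0.08, 0, 130, 0, 0, -0.08, 0, 130, 0, 0, -0.08, 0],
)

```text
time: 8.53
position: [498.5, 354.5, 250.4]
orientation: [1.0, 0.009, 0.001, -0.002]
ft_force: [-0.2, 0.1, -0.9]
width: 0.492
grip_force: 0.0
```

```bash
cat >> h.py <<'E'
C0[0]=497.7
def shift(im,s,ref,n):
    "rotation of wheel n since the reference unwrap (deg, + back)"
    a=unwrap(im,'wrist',Cw(n),s)[:,25:85].astype(np.float32); t=ref[:,25:85].astype(np.float32)
    best=[]
    for k in range(-280,281):  # rows, 0.5 deg each
        i0,i1=max(60,60+k),min(280,280+k) # usable phi 70..-40
        if i1-i0<70: continue
        x=a[i0-k:i1-k].copy(); y=t[i0:i1].copy()
        x-=x.mean((0,1));y-=y.mean((0,1)); best.append(((x*y).sum()/np.sqrt((x*x).sum()*(y*y).sum()),k*.5))
    return sorted(best)[::-1][:1]
E
python3 - <<'E'
from h import *
im=snapshot('wrist');s=sensors.state();save('w4',im)
print(s['time'],s['position'],s['orientation'])
for n in 'ryb':
    L=lines(im,s,n); print(n,[l for i,l in enumerate(L) if i==0 or l[0]<L[i-1][0]-2])
E
```

```text
8.5833 [497.95254043 353.9189941  248.82124041] [ 9.99960806e-01  8.81466508e-03  3.90802428e-04 -7.31971019e-04]
r [(80, np.float64(1.0)), (61, np.float64(0.65)), (25, np.float64(0.66)), (12, np.float64(1.0)), (-1, np.float64(0.69)), (-17, np.float64(0.69)), (-41, np.float64(1.0))]
y [(-32, np.float64(0.94)), (-45, np.float64(0.61))]
b [(27, np.float64(0.94)), (-33, np.float64(0.99))]
```

>>> apply_moves(
  deltas=[130, -0.012, -0.026, 0.03, 0, 130, -0.024, -0.053, 0.06, 0, 130, -0.024, -0.053, 0.095, 0, 130, -0.024, -0.053, 0.122, 0, 130, -0.024, -0.053, 0.14, 0],
  force=30,
)

```text
time: 9.0
position: [471.1, 404.9, 103.6]
orientation: [1.0, 0.009, -0.002, 0.002]
ft_force: [0.3, -0.8, -0.0]
width: 0.486
grip_force: 0.0
```

>>> apply_moves(
  deltas=[130, 0, 0, 0.006, 0, 130, 0, 0, 0.008, 0, 255, 0, 0, 0.008, 0, 255, 0, 0, 0.008, 0, 255, 0, 0, 0.008, 0],
)

```text
time: 9.42
position: [473.4, 406.1, 101.4]
orientation: [1.0, 0.009, 0.0, -0.0]
ft_force: [1.7, -1.6, -1.3]
width: 0.228
grip_force: 32.2
```

>>> apply_moves(
  deltas=[255, 0.012, 0, 0.001, 0, 255, 0.024, 0, 0.001, 0, 255, 0.036, 0, 0.001, 0, 255, 0.046, 0, 0.001, 0, 255, 0.046, 0, 0.001, 0],
)

```text
time: 9.83
position: [516.7, 405.8, 98.8]
orientation: [1.0, 0.008, -0.003, 0.001]
ft_force: [-11.3, -0.3, 1.2]
width: 0.222
grip_force: 42.2
```

>>> apply_moves(
  deltas=[130, 0, 0, 0, 0, 130, 0, 0, 0, 0, 130, 0, 0, 0, 0, 130, -0.02, 0, 0, 0, 130, -0.04, 0, 0, 0],
)

```text
time: 10.25
position: [479.6, 406.6, 99.7]
orientation: [1.0, 0.008, 0.001, -0.001]
ft_force: [-0.1, -0.0, 0.9]
width: 0.486
grip_force: 0.0
```

>>> apply_moves(
  deltas=[130, -0.006, 0, 0, 0, 130, -0.006, 0, 0, 0, 255, -0.006, 0, 0, 0, 255, -0.006, 0, 0, 0, 255, -0.006, 0, 0, 0],
)

```text
time: 10.67
position: [473.6, 406.1, 99.9]
orientation: [1.0, 0.009, 0.0, 0.0]
ft_force: [-3.8, -1.9, 7.1]
width: 0.231
grip_force: 31.8
```

>>> apply_moves(
  deltas=[255, 0.012, 0, 0, 0, 255, 0.024, 0, 0, 0, 255, 0.036, 0, 0, 0, 255, 0.046, 0, 0, 0, 255, 0.046, 0, 0, 0],
)

```text
time: 11.08
position: [517.2, 405.8, 97.3]
orientation: [1.0, 0.007, -0.003, 0.001]
ft_force: [-10.5, 1.4, -0.8]
width: 0.226
grip_force: 40.0
```

>>> apply_moves(
  deltas=[130, 0, 0, 0, 0, 130, 0, 0, 0, 0, 130, 0, 0, 0, 0, 130, -0.022, 0.0, -0.03, 0, 130, -0.022, 0, -0.07, 0],
)

```text
time: 11.5
position: [493.9, 404.5, 165.8]
orientation: [1.0, 0.008, -0.003, 0.003]
ft_force: [0.1, 0.6, -0.5]
width: 0.489
grip_force: 0.0
```

>>> apply_moves(
  deltas=[130, 0, 0.027, -0.03, 0, 130, 0, 0.054, -0.06, 0, 130, 0, 0.054, -0.08, 0, 130, 0, 0.054, -0.08, 0, 130, 0, 0.054, -0.08, 0],
)

```text
time: 11.92
position: [498.8, 352.9, 251.5]
orientation: [1.0, 0.009, 0.001, -0.002]
ft_force: [0.2, 0.1, -0.2]
width: 0.492
grip_force: 0.0
```

```bash
python3 - <<'E'
from h import *
im=snapshot('wrist');s=sensors.state();save('w5',im)
print(s['time'],s['position'],s['orientation'])
for n in 'ryb':
    L=lines(im,s,n); print(n,[l for i,l in enumerate(L) if i==0 or l[0]<L[i-1][0]-2])
sheet(im,s,'u5')
E
```

```text
11.9667 [498.18460132 352.73559812 249.73536397] [ 9.99962599e-01  8.61436342e-03  4.06145597e-04 -6.55031646e-04]
r [(62, np.float64(0.65)), (47, np.float64(1.0)), (-13, np.float64(1.0)), (-47, np.float64(1.0))]
y [(-32, np.float64(0.9)), (-45, np.float64(0.63))]
b [(27, np.float64(0.98)), (-34, np.float64(0.99))]
```

View pics/u5.png

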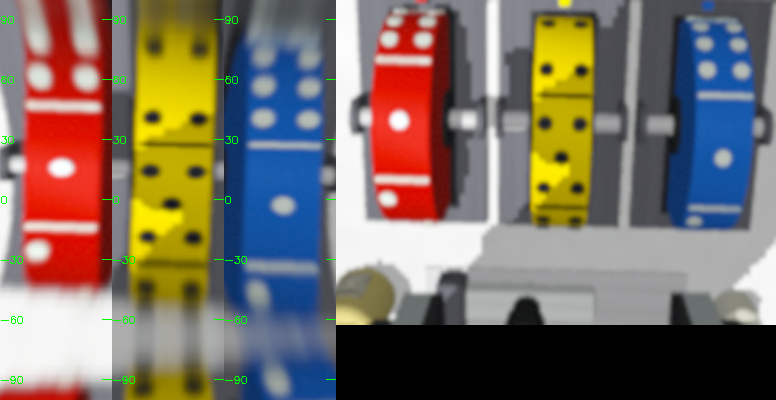

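>>> apply_moves(
  deltas=[130, -0.011, -0.027, 0.03, 0, 130, -0.021, -0.054, 0.06, 0, 130, -0.021, -0.054, 0.095, 0, 130, -0.021, -0.054, 0.122, 0, 130, -0.021, -0.054, 0.14, 0],
  force=30,
)

```text
time: 12.38
position: [474.1, 405.3, 104.2]
orientation: [1.0, 0.009, -0.002, 0.002]
ft_force: [-1.0, -0.8, 0.1]
width: 0.49
grip_force: 0.0
```

>>> apply_moves(
  deltas=[130, 0, 0, 0.006, 0, 130, 0, 0, 0.009, 0, 255, 0, 0, 0.009, 0, 255, 0, 0, 0.009, 0, 255, 0, 0, 0.009, 0],
)

```text
time: 12.8
position: [476.3, 406.2, 101.2]
orientation: [1.0, 0.008, 0.0, -0.0]
ft_force: [2.0, -1.5, -1.9]
width: 0.226
grip_force: 32.2
```

>>> apply_moves(
  deltas=[255, 0.012, 0, 0, 0, 255, 0.024, 0, 0, 0, 255, 0.034, 0, 0, 0, 255, 0.04, 0, 0, 0, 255, 0.04, 0, 0, 0],
)

```text
time: 13.22
position: [513.9, 405.9, 100.1]
orientation: [1.0, 0.008, -0.002, 0.001]
ft_force: [-9.3, -1.3, -0.1]
width: 0.225
grip_force: 38.4
```

>>> apply_moves(
  deltas=[130, 0, 0, 0, 0, 130, 0, 0, 0, 0, 130, 0, 0, 0, 0, 130, -0.022, 0.0, -0.03, 0, 130, -0.043, 0, -0.06, 0],
)

```text
time: 13.63
position: [472.7, 405.4, 159.2]
orientation: [1.0, 0.008, -0.001, 0.002]
ft_force: [0.2, 0.7, 1.2]
width: 0.489
grip_force: 0.0
```

>>> apply_moves(
  deltas=[130, 0, 0.036, 0, 0, 130, 0, 0.072, 0, 0, 130, 0, 0.108, 0, 0, 130, 0, 0.108, 0.03, 0, 130, 0, 0.108, 0.05, 0],
)

```text
time: 14.05
position: [475.5, 297.3, 111.4]
orientation: [1.0, 0.008, 0.001, -0.002]
ft_force: [-0.3, -0.0, -0.4]
width: 0.489
grip_force: 0.0
```

>>> apply_moves(
  deltas=[130, 0, 0, 0.008, 0, 130, 0, 0, 0.01, 0, 255, 0, 0, 0.01, 0, 255, 0, 0, 0.01, 0, 255, 0, 0, 0.01, 0],
)

```text
time: 14.47
position: [475.3, 298.2, 101.3]
orientation: [1.0, 0.009, 0.0, 0.0]
ft_force: [2.2, -4.5, 0.5]
width: 0.227
grip_force: 32.0
```

>>> apply_moves(
  deltas=[255, 0.012, 0, 0, 0, 255, 0.024, 0, 0, 0, 255, 0.036, 0, 0, 0, 255, 0.046, 0, 0, 0, 255, 0.046, 0, 0, 0],
)

```text
time: 14.88
position: [517.7, 297.8, 98.5]
orientation: [1.0, 0.008, -0.004, 0.002]
ft_force: [-12.0, 0.4, -4.0]
width: 0.227
grip_force: 36.1
```

>>> apply_moves(
  deltas=[130, 0, 0, 0, 0, 130, 0, 0, 0, 0, 130, 0, 0, 0, 0, 130, -0.02, 0, 0, 0, 130, -0.04, 0, 0, 0],
)

```text
time: 15.3
position: [481.6, 299.0, 100.8]
orientation: [1.0, 0.009, 0.001, -0.001]
ft_force: [0.2, 0.1, -0.2]
width: 0.491
grip_force: 0.0
```

>>> apply_moves(
  deltas=[130, -0.006, 0.001, 0, 0, 130, -0.006, 0.001, 0, 0, 255, -0.006, 0.001, 0, 0, 255, -0.006, 0.001, 0, 0, 255, -0.006, 0.001, 0, 0],
)

```text
time: 15.72
position: [475.8, 298.0, 101.0]
orientation: [1.0, 0.009, 0.0, -0.001]
ft_force: [-3.7, 0.8, 6.4]
width: 0.227
grip_force: 32.6
```

>>> apply_moves(
  deltas=[255, 0.012, 0, 0, 0, 255, 0.024, 0, 0, 0, 255, 0.036, 0, 0, 0, 255, 0.046, 0, 0, 0, 255, 0.046, 0, 0, 0],
)

```text
time: 16.13
position: [518.5, 297.7, 97.6]
orientation: [1.0, 0.007, -0.004, 0.001]
ft_force: [-12.6, 5.2, -4.5]
width: 0.225
grip_force: 36.5
```

>>> apply_moves(
  deltas=[130, 0, 0, 0, 0, 130, 0, 0, 0, 0, 130, 0, 0, 0, 0, 130, -0.02, 0, 0, 0, 130, -0.035, 0, 0, 0],
)

```text
time: 16.55
position: [486.1, 297.3, 100.3]
orientation: [1.0, 0.008, 0.0, -0.0]
ft_force: [-0.3, -0.5, 0.6]
width: 0.485
grip_force: 0.0
```

>>> apply_moves(
  deltas=[130, 0, 0, 0, 0, 130, 0, 0, 0, 0, 255, 0, 0, 0, 0, 255, 0, 0, 0, 0, 255, 0, 0, 0, 0],
)

```text
time: 16.97
position: [486.7, 298.0, 100.8]
orientation: [1.0, 0.009, 0.0, -0.0]
ft_force: [-2.2, 1.1, 4.0]
width: 0.231
grip_force: 32.6
```

>>> apply_moves(
  deltas=[255, 0.008, 0, 0, 0, 255, 0.016, 0, 0, 0, 255, 0.024, 0, 0, 0, 255, 0.024, 0, 0, 0],
)

```text
time: 17.3
position: [508.7, 297.7, 99.2]
orientation: [1.0, 0.008, -0.002, 0.0]
ft_force: [-9.5, 3.8, 1.6]
width: 0.227
grip_force: 33.9
```

>>> apply_moves(
  deltas=[130, 0, 0, 0, 0, 130, 0, 0, 0, 0, 130, 0, 0, 0, 0, 130, -0.012, 0.0, -0.03, 0, 130, -0.012, 0, -0.07, 0],
)

```text
time: 17.72
position: [495.3, 295.6, 167.3]
orientation: [1.0, 0.008, -0.003, 0.003]
ft_force: [1.3, 0.9, -0.4]
width: 0.489
grip_force: 0.0
```

>>> apply_moves(
  deltas=[130, 0, -0.027, -0.03, 0, 130, 0, -0.054, -0.06, 0, 130, 0, -0.054, -0.078, 0, 130, 0, -0.054, -0.078, 0, 130, 0, -0.054, -0.078, 0],
)

```text
time: 18.13
position: [497.3, 352.2, 249.5]
orientation: [1.0, 0.009, 0.001, -0.001]
ft_force: [0.4, -1.1, -1.0]
width: 0.492
grip_force: 0.0
```

```bash
python3 - <<'E'
from h import *
im=snapshot('wrist');s=sensors.state();save('w6',im)
print(s['time'],s['position'],s['orientation'])
for n in 'ryb':
    L=lines(im,s,n); print(n,[l for i,l in enumerate(L) if i==0 or l[0]<L[i-1][0]-2])
sheet(im,s,'u6')
d=models.boxes_of('wrist','bolt_knob');print([(w('wrist',x['xyz'],s),x['score']) for x in d])
E
```

```text
18.1833 [496.81239945 351.47415775 248.16743902] [ 9.99961143e-01  8.81411630e-03 -2.38715443e-05 -1.51562776e-04]
r [(29, np.float64(1.0)), (-29, np.float64(1.0)), (-47, np.float64(1.0))]
y [(-32, np.float64(0.82)), (-45, np.float64(0.62))]
b [(29, np.float64(0.92)), (-32, np.float64(0.99))]
[(array([418.45559254, 365.91525928,  56.99431023]), 0.94), (array([355.44419282, 313.33715154,  52.50364298]), 0.64)]
```

View pics/u6.png

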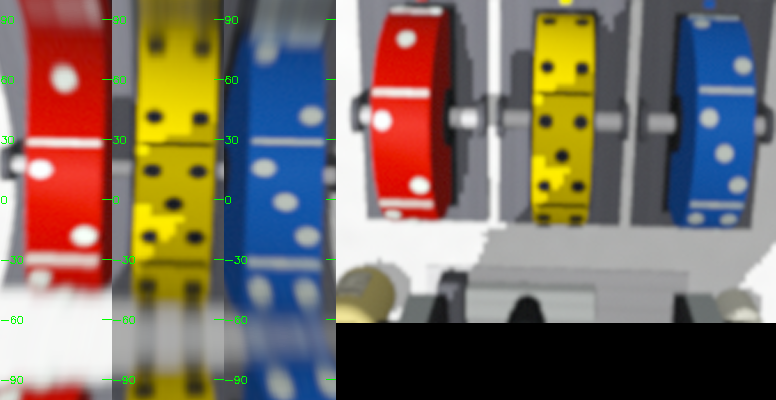

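```bash
python3 - <<'E'
from h import *
im=cv2.imread('pics/w6.png');s=sensors.state()
print(s['position'],px('wrist',[417,364,88],s),px('wrist',[417,364,73],s))
g=im.mean(2);u,v=map(int,px('wrist',[417,364,88],s))
for vv in range(v-14,v+16,2): print(vv,[int(x) for x in g[vv,u-22:u+22:2]])
for n in ('immersion_oil','dropper_vial'):
  for c in ('wrist',):
    print(n,[(w(c,x['xyz'],s).round(),round(x['score'],2)) for x in models.boxes_of(c,n)])
E
```

```text
[496.62657768 351.059015   247.46338034] (np.float64(300.4090943769451), np.float64(308.70250880032427)) (np.float64(301.01915069712413), np.float64(300.4514604581937))
294 [179, 179, 180, 180, 180, 179, 179, 156, 69, 21, 23, 22, 22, 19, 97, 173, 179, 178, 178, 178, 178, 177]
296 [177, 178, 178, 178, 179, 179, 178, 119, 24, 21, 22, 19, 21, 22, 51, 156, 180, 179, 179, 180, 179, 179]
298 [165, 165, 166, 167, 166, 166, 158, 77, 19, 23, 24, 24, 23, 21, 28, 122, 170, 171, 171, 172, 171, 172]
300 [167, 168, 167, 166, 165, 166, 148, 44, 25, 28, 31, 32, 28, 24, 24, 111, 166, 166, 164, 163, 163, 164]
302 [172, 172, 172, 172, 172, 171, 142, 39, 29, 33, 34, 31, 30, 27, 27, 117, 174, 174, 174, 174, 175, 175]
304 [171, 172, 172, 172, 171, 171, 132, 35, 30, 30, 29, 29, 30, 28, 27, 118, 175, 175, 175, 175, 175, 175]
306 [170, 171, 171, 171, 172, 172, 136, 37, 29, 32, 29, 29, 28, 29, 39, 136, 175, 174, 174, 175, 175, 175]
308 [139, 144, 146, 146, 148, 149, 138, 49, 28, 29, 29, 28, 29, 28, 50, 146, 164, 164, 164, 165, 167, 168]
310 [47, 55, 58, 59, 59, 61, 62, 31, 27, 29, 29, 29, 29, 28, 35, 80, 93, 93, 93, 95, 103, 109]
312 [25, 24, 22, 25, 24, 25, 23, 21, 27, 27, 29, 28, 28, 24, 26, 24, 24, 26, 25, 24, 29, 28]
314 [24, 25, 25, 26, 23, 25, 26, 26, 24, 25, 25, 24, 24, 26, 24, 24, 23, 24, 24, 25, 23, 26]
316 [24, 22, 23, 23, 25, 26, 27, 26, 25, 22, 24, 25, 25, 23, 23, 25, 27, 26, 24, 24, 24, 26]
318 [22, 24, 24, 26, 26, 25, 26, 23, 26, 24, 25, 25, 25, 26, 26, 23, 24, 26, 24, 24, 27, 24]
320 [29, 28, 25, 25, 25, 26, 26, 24, 24, 23, 25, 26, 26, 25, 25, 24, 26, 25, 25, 24, 23, 25]
322 [31, 31, 30, 30, 27, 23, 26, 26, 24, 25, 27, 25, 25, 25, 25, 24, 25, 23, 25, 26, 24, 24]
immersion_oil [(array([432., 429.,  88.]), 0.97), (array([418., 281.,  63.]), 0.7)]
dropper_vial [(array([418., 281.,  65.]), 0.71)]
```

>>> apply_moves(
  deltas=[255, -0.027, -0.014, 0, 0, 255, -0.053, -0.028, 0, 0, 255, -0.079, -0.042, 0, 0, 255, -0.079, -0.042, 0.03, 0, 255, -0.079, -0.042, 0.06, 0],
  force=20,
)

```text
time: 18.75
position: [416.6, 393.6, 188.9]
orientation: [1.0, 0.01, 0.001, -0.002]
ft_force: [-0.5, -0.3, -1.9]
width: -0.002
grip_force: 0.0
```

>>> apply_moves(
  deltas=[255, 0, 0, 0.02, 0, 255, 0, 0, 0.035, 0, 255, 0, 0, 0.04, 0, 255, 0, 0, 0.04, 0],
)

```text
time: 19.08
position: [416.8, 391.1, 146.4]
orientation: [1.0, 0.009, -0.001, 0.002]
ft_force: [0.1, -0.4, 0.2]
width: -0.005
grip_force: 0.0
```

```bash
python3 - <<'E'
from h import *
im=snapshot('wrist');s=sensors.state();save('w7',im);save('w7c',cv2.resize(im[200:480,150:470],None,fx=2,fy=2))
print(s['time'],s['position'],s['orientation'],s['width'])
E
```

```text
19.1333 [417.2903967  391.83148558 147.78661975] [ 9.99961120e-01  8.77434444e-03 -2.96809568e-04  8.24870605e-04] -0.003223514210222177
```

View pics/w7c.png

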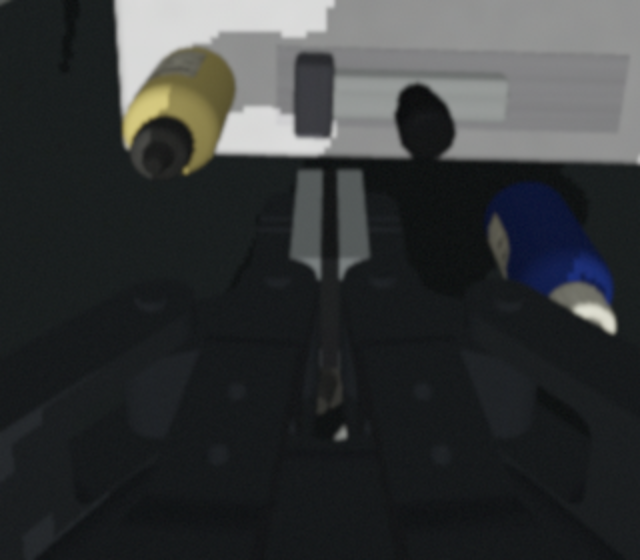

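>>> apply_moves(
  deltas=[255, 0, 0, 0.02, 0, 255, 0, 0, 0.036, 0, 255, 0, 0, 0.046, 0, 255, 0, 0, 0.052, 0, 255, 0, 0, 0.052, 0],
)

```text
time: 19.55
position: [417.2, 392.0, 95.8]
orientation: [1.0, 0.009, -0.0, 0.0]
ft_force: [0.3, -0.8, 0.7]
width: 0.002
grip_force: 0.0
```

>>> apply_moves(
  deltas=[255, 0, 0.005, 0, 0, 255, 0, 0.01, 0, 0, 255, 0, 0.015, 0, 0, 255, 0, 0.02, 0, 0, 255, 0, 0.02, 0, 0],
)

```text
time: 19.97
position: [417.7, 371.5, 97.0]
orientation: [1.0, 0.009, 0.0, -0.0]
ft_force: [-0.1, 0.4, 0.7]
width: 0.003
grip_force: 0.2
```

>>> apply_moves(
  deltas=[255, 0, 0.005, 0, 0, 255, 0, 0.01, 0, 0, 255, 0, 0.015, 0, 0, 255, 0, 0.02, 0, 0, 255, 0, 0.02, 0, 0],
)

```text
time: 20.38
position: [417.8, 351.2, 96.3]
orientation: [1.0, 0.009, -0.0, 0.0]
ft_force: [-0.2, -0.5, -0.5]
width: -0.002
grip_force: 0.1
```

>>> apply_moves(
  deltas=[255, 0, 0.003, 0, 0, 255, 0, 0.005, 0, 0, 255, 0, 0.005, 0, 0],
)

```text
time: 20.63
position: [417.9, 346.9, 96.2]
orientation: [1.0, 0.009, -0.0, 0.0]
ft_force: [-0.3, 0.7, 0.1]
width: -0.002
grip_force: 0.2
```

>>> apply_moves(
  deltas=[255, 0, 0.002, 0, 0, 255, 0, 0.004, 0, 0, 255, 0, 0.004, 0, 0],
)

```text
time: 20.88
position: [418.2, 345.1, 96.5]
orientation: [1.0, 0.009, 0.0, -0.002]
ft_force: [-2.3, 7.9, -2.5]
width: -0.002
grip_force: 3.8
```

```bash
python3 - <<'E'
from h import *
im=snapshot('wrist');s=sensors.state();save('w8',im);print(s['position'],s['ft_force'])
d=models.boxes_of('wrist','bolt_knob');print([(w('wrist',x['xyz'],s).round(1),x['score'],np.round(px('wrist',w('wrist',x['xyz'],s),s))) for x in d])
save('w8c',cv2.resize(im[200:480,150:470],None,fx=2,fy=2))
E
```

```text
[418.14929375 345.1199283   96.46316283] [-3.4392718   8.3555493  -2.16113325]
[(array([424.6, 329.5,  59.6]), 0.76, array([352., 277.])), (array([499.9, 305. ,  94.7]), 0.52, array([450., 108.]))]
```

View pics/w8c.png

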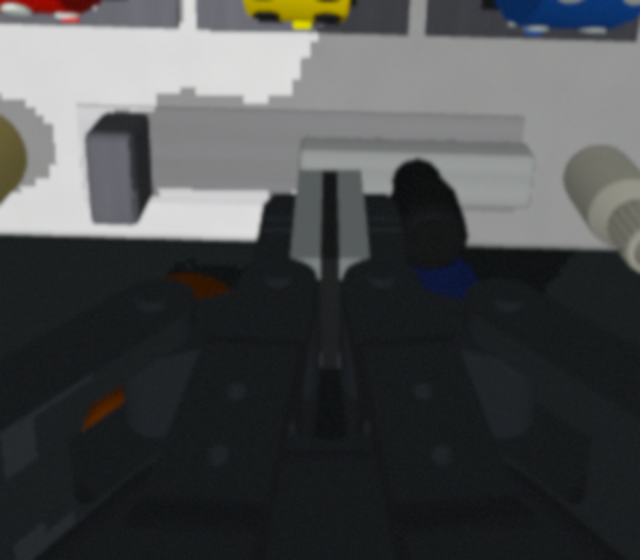

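>>> apply_moves(
  deltas=[255, 0, 0.002, 0, 0, 255, 0, 0.003, 0, 0, 255, 0, 0.003, 0, 0],
)

```text
time: 21.23
position: [418.3, 344.4, 96.6]
orientation: [1.0, 0.009, 0.001, -0.004]
ft_force: [-5.8, 15.8, -5.3]
width: -0.002
grip_force: 7.6
```

>>> apply_moves(
  deltas=[255, 0, -0.006, 0, 0, 255, 0, -0.016, 0, 0, 255, 0, -0.018, 0, 0, 255, 0, -0.018, -0.03, 0, 255, 0, -0.018, -0.06, 0],
)

```text
time: 21.65
position: [417.0, 357.0, 155.1]
orientation: [1.0, 0.009, -0.001, 0.003]
ft_force: [0.1, 1.2, 0.2]
width: -0.001
grip_force: 0.0
```

>>> apply_moves(
  deltas=[255, 0.02, 0, -0.03, 0, 255, 0.04, 0, -0.06, 0, 255, 0.06, 0.01, -0.09, 0, 255, 0.08, 0.02, -0.095, 0, 255, 0.08, 0.02, -0.095, 0],
)

```text
time: 22.07
position: [501.5, 339.0, 253.9]
orientation: [1.0, 0.008, 0.002, -0.001]
ft_force: [-1.1, 0.7, -0.6]
width: 0.0
grip_force: 0.0
```

```bash
python3 - <<'E'
from h import *
im=snapshot('wrist');s=sensors.state();save('w9',im);print(s['time'],s['position'],s['orientation'])
for n in 'ryb':
    L=lines(im,s,n); print(n,[l for i,l in enumerate(L) if i==0 or l[0]<L[i-1][0]-2])
for n in ('bolt_knob','dropper_vial','immersion_oil','iodine','stain_blue'):
    print(n,[(w('wrist',x['xyz'],s).round(),round(x['score'],2)) for x in models.boxes_of('wrist',n)[:2]])
E
```

```text
22.1167 [499.68572884 338.8355775  252.00511352] [ 9.99970605e-01  7.65164124e-03  4.13088864e-04 -2.67899076e-04]
r [(27, np.float64(1.0)), (-32, np.float64(1.0))]
y []
b [(76, np.float64(0.94)), (27, np.float64(0.98)), (-35, np.float64(1.0))]
bolt_knob [(array([423., 313.,  57.]), 0.71), (array([418., 285.,  67.]), 0.48)]
dropper_vial [(array([417., 283.,  71.]), 0.79)]
immersion_oil [(array([429., 428.,  89.]), 0.62), (array([505., 303.,  98.]), 0.37)]
iodine [(array([354., 394.,  25.]), 0.87), (array([428., 430.,  87.]), 0.29)]
stain_blue [(array([505., 404.,  95.]), 0.67)]
```

```bash
python3 -c "
from rig import r
print(r.close_job())"
```

```text
the job is handed in; nothing more can be done
None
```

The job is handed in: red shows 2, yellow 5 and blue 3, each measured within about 5° of straight up, and the bolt was then pushed to its right stop, out of its keeper. One risk is that a descent onto the yellow wheel set too low gave a momentary wrist reading of 127 N, over the 120 N limit, so the run may be failed for that; the dropper vial and oil bottle last read in place, but the other bottles and the flask were not re-checked.

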